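# Lay out the gingerbread walls and hold the biscuit tin open

## Task

Get the two iced gingerbread gable walls ready for packing: set each one down gently, without dropping it, on its own house outline in the black tray (either wall on either outline), iced side up, with its roof point on the outline's roof point. Then raise the biscuit tin's lid with the fingers (it has a bar handle) to 50 degrees open and keep holding it there for me to pack; the program finishes while holding the lid, because the lid shuts by itself. Leave the other things where they are.

Things in the scene. Friction and masses are not known exactly. Their poses are not given: they have to be found in the camera images.
- wall_a: brown gingerbread gable wall lying flat, iced side up, 80 (x) x 56 (y) x 12 mm thick, 60 g; piped white outline, two pale-blue square windows and a white door. House-shaped: parallel sides from x = -40 to +12 mm, then a right-angled roof point at x = +40. Origin: underside, mid-length, mid-width; z up. Grip across the 56 mm width about 12 mm behind the origin (x = -12)
- wall_b: brown gingerbread gable wall lying flat, iced side up, 80 (x) x 56 (y) x 12 mm thick, 60 g; piped white outline, one round pale-blue window and a white zigzag. House-shaped: parallel sides from x = -40 to +12 mm, then a right-angled roof point at x = +40. Origin: underside, mid-length, mid-width; z up. Grip across the 56 mm width about 12 mm behind the origin (x = -12)
- wall_a_tip (a point): the roof point of wall_a, at its underside (40 mm along its x from its origin)
- wall_b_tip (a point): the roof point of wall_b, likewise
- tray: black baking tray, fixed, 200 (x) x 240 mm (y), rim 14 mm high; floor 4 mm above the table, lined with brown parchment bearing two white house outlines side by side, 4 mm outside a wall's edge, roof points towards the tray's +x (away from the robot, yaw within 15 degrees). Origin: underside, centre. It stands on the robot's left or right, the tin on the other side
- mark_1 (a point): centre of one outline on the tray floor (tray x 0, y +55 mm, z 4 mm): a wall's origin belongs here
- mark_1_tip (a point): where the roof point of a wall on outline 1 belongs: 40 mm from mark_1 along the tray's +x
- mark_2 (a point): centre of one outline on the tray floor (tray x 0, y -55 mm, z 4 mm): a wall's origin belongs here
- mark_2_tip (a point): where the roof point of a wall on outline 2 belongs: 40 mm from mark_2 along the tray's +x
- tin: blue biscuit tin, fixed, 200 (its x) x 240 mm (its y), 70 mm high, closed by a red and white lid; its front faces its -x, towards the robot give or take 15 degrees. Origin: underside, centre
- lid (a joint): opening angle of the tin's lid in rad, 0 shut, 1.3 at its stop. Lid 6 mm thick, its top 76.5 mm above the table when shut, hinged along the tin's far (+x) rim about the tin's y axis, opening upward. Its weight (about 0.35 kg) and a light spring always pull it shut: about 3 N at the handle holds it
- tin_hinge (a point): middle of the hinge axis: tin x = +100 mm, z = 70.5 mm
- handle (a point): steel bar handle near the lid's front edge: smooth round bar 10 mm thick, 110 mm long along the tin's y, on posts 50 mm either side of its middle. Origin: middle of the bar; when shut 170 mm in front of the hinge axis, 41 mm above it (111.5 mm above the table), 35 mm above the lid's top. Turns with the lid (axes as the tin's when shut); the bar can turn within a pinch from above as the lid rises
- bowl: bystander: steel bowl, 120 mm across, 55 high; leave it in place. Origin: its underside, roughly central
- sprinkles: bystander: small glass jar with a red cap, 50 mm across, 75 high; leave it in place. Origin: its underside, roughly central
- spice_can: bystander: can, 54 mm across, 90 high; leave it in place. Origin: its underside, roughly central
- mug: bystander: blue ceramic mug, 80 mm across, 90 high; leave it in place. Origin: its underside, roughly central
- spatula: bystander: kitchen spatula lying flat to the side; leave it in place. Origin: its underside
- cutter: bystander: round steel biscuit cutter (a ring), 70 mm across, 25 high; leave it in place. Origin: its underside, roughly central
- roof_panel: bystander: plain brown rectangular gingerbread panel, 80 x 60 x 12 mm, without icing; leave it in place. Origin: its underside, roughly central
Mind the look-alikes: they are no part of the job. Leave any yellow look-alike of the wall_a alone.

How it is judged:
By the outcome, as a careful person would: the job done as asked, in the order asked, and still so for the second after the job is handed in, while the arm keeps its last pose, push and grip.
It also fails if it takes over 72 s, if anything falls off the work surface, if the arm or the gripper's body presses on something with over 40 N, if the wrist force passes 120 N, or if a joint passes its speed limit or range.

## Robot

A 6-joint arm with a two-finger parallel gripper is mounted at the origin on the work surface. World frame = base frame: x ahead of the robot, y to its left, z up, the work surface at z = 0. Lengths are in m, angles in degrees, forces in N, time in s.
With the tool pointing down it reaches from about 0.325 to 1 m from the base axis. Payload 5.1 kg.
Tool frame: the origin (TCP) lies on the centre line of the jaws, within the pads' length; the fingertips stand manip.tip_extent ahead of it and the grasp point (between the pads) lies 5 mm behind it (manip.tip_extent is the distance from the TCP to the fingertips, in m); z points along the fingers, y is the line along which they close (so a half turn about z gives the same grasp; the last joint's range is limited). The gripper opens to 85 mm and grips with 20 to 120 N. Pads are 22 mm wide; open, the fingers measure 114 mm over their backs; the gripper's body (76 mm by 85 mm) begins 54 mm behind the grasp point. The pads swing forward as they close: fully open they stand 13 mm farther back than shut.
Start: joints at [-75.665, 7.093, 94.555, -0, 78.352, -4.733], TCP at [0.212, -0.614, 0.215] pointing down, gripper open.
Joint ranges: [-149.61, 149.61], [-58.7, 133.49], [1.44, 155.28], [-77.14, 257.14], [18.33, 153.61], [-166.67, 166.67]. Speed limits (degrees/s): [147.25, 147.25, 180, 180, 180, 180].

## Interface

Orientations are given as a 3x3 rotation matrix whose columns are the frame's x, y, z axes.
In Python, from bench import manip gives the robot as it stands.
- The arm moves only by the tool apply_moves, never from a script. Its argument "deltas" is a list of rows, each a list of 6 numbers: the shift along the tool's x, y, z in units of 40 mm (1.0 is 40 mm), then the turn, a rotation vector about the tool's x, y, z in rad. In form: [[tx, ty, tz, wx, wy, wz], ...]. A call has 1 to 12 rows; each row shifts and turns the commanded pose from where the row before left it, along the tool's axes as they then stand; what a row does not reach is not made up. A row lasts 1/10 s, in which the tool goes at most 50 mm and 8.59 degrees, less where a joint would pass 70% of its speed; a pose out of reach is approached as far as the arm can. A call is refused whole if a number of a shift passes 1 or a number of a turn 0.15, either way. A call with a gripper value outside its range is refused whole. "gripper" is the closure, from -1 (fully open) to 1 (shut), set as the call begins (left out, the last holds). The fingers move at their own pace and stop on an object; "newtons" is the grip in N (left out, the last holds). Time passes only in rows, so rows that do not move let the fingers close. It gives the time, the measured TCP pose, the force, the opening and the grip force at its end, in the units of the state.
- manip.sense(): the state, without advancing time (a new reading comes with each control period).
- manip.camera(name): name is "scene" or "side" or "wrist"; returns the picture (384x512x3 uint8, blue, green, red); there is no depth.
- manip.camera_model(name): a dict with "fx", "fy", "cx", "cy" (pixels), "R" (3x3) and "t" (3): a world point X has camera coordinates R X + t. Camera axes: x right, y down, z forward; pixel columns grow to the right and rows downward; lengths in m; the calibration is good to about 2 mm. A picture is of the moment at which its call begins: read the wrist's pose just before it. camera_model takes no time and is no camera call; for the wrist camera it gives the pose at the moment of the call.
- manip.sign_off(): hands the job in; it is judged then, once.
The state is a dict: "time_s": time; "joint_pos": joint angles; "qd": joint speeds; "joint_efforts": joint torques, N m; "ee_pos": TCP position; "tool_rot": TCP orientation; "wrist_force": force on the tool from outside, world axes, zero at the start; "wrist_torque": the same for the moment, N m; "grip_width": finger opening in m; "gripper_force": force on a finger pad.
Only numpy, scipy, OpenCV 4.12 (cv2) and the standard library are available. Lean on these libraries where they do the work, as an engineer would, in place of code of your own. Each camera call takes 0.05 s, during which the arm holds its last target. There are 200 camera calls.

## Working session

There is one attempt and no reset: what is moved stays moved. The work goes in short steps, Python scripts to look and compute and a tool call to move; the robot and the scene stay as the last step left them, time stands still between calls to the robot, and variables do not carry over. Pictures are saved under pics/ and viewed, at most 10 in all, crops included, and the job is handed in when it is done.

Besides the shell and the picture viewer there is one more tool, called after "Request:" as a command line: name --pt "numbers of a row" for each row, then --argument value for the rest. apply_moves: Moves the arm, as the interface text tells. Its arguments: {"type":"object","properties":{"deltas":{"type":"array","items":{"type":"array","items":{"type":"number"}}},"gripper":{"type":"number"},"newtons":{"type":"number"}},"required":["deltas"]}

```bash
mkdir -p pics; ls
python3 - <<'E'
from bench import manip
import cv2,numpy as np
print(manip.tip_extent, manip.sense())
for n in("scene","side"):
    m=manip.camera_model(n);print(n,m)
    im=manip.camera(n);cv2.imwrite(f"pics/{n}0.png",im);
a=cv2.imread("pics/scene0.png");cv2.imwrite("pics/scene0b.png",cv2.resize(a,(800,600),interpolation=cv2.INTER_CUBIC))
E
```

```text
pics
0.014 {'time_s': 0.0, 'joint_pos': array([-7.56646653e+01,  7.13164907e+00,  9.46340528e+01,  1.64588707e-03,
        7.83510251e+01, -4.73276700e+00]), 'qd': array([-0.00678551,  0.01111371,  0.04032648, -0.11180864,  0.0746868 ,
        0.02884274]), 'joint_efforts': array([ 2.57795964e-04, -4.23612392e+01, -3.65456092e+01, -5.44826332e-05,
        6.93173177e-03,  1.91497037e-05]), 'ee_pos': array([ 0.21216959, -0.61372058,  0.21387421]), 'tool_rot': array([[ 9.45132889e-01,  3.26685773e-01, -4.77162096e-04],
       [ 3.26686063e-01, -9.45130834e-01,  1.98080003e-03],
       [ 1.96118580e-04, -2.02800146e-03, -9.99997924e-01]]), 'wrist_force': array([-0.31604235,  0.19798579,  0.87442557]), 'wrist_torque': array([-0.00472836,  0.03014147, -0.0265136 ]), 'gripper_force': 0.0, 'grip_width': 0.08508919749407556}
scene {'fx': 349.2510138423837, 'fy': 349.2510138423837, 'cx': 259.0126903981563, 'cy': 197.8321774782266, 'R': array([[-0.55048752,  0.83482771,  0.00511663],
       [ 0.69768567,  0.46340423, -0.5463435 ],
       [-0.45847376, -0.29718548, -0.83754558]]), 't': array([ 0.30646297, -0.36037206,  1.64792822])}
side {'fx': 492.553454724253, 'fy': 492.553454724253, 'cx': 256.35008052143417, 'cy': 190.50049687612074, 'R': array([[ 0.99665611, -0.08013037,  0.0159913 ],
       [-0.0277102 , -0.51556626, -0.85640153],
       [ 0.07686835,  0.85309469, -0.51606269]]), 't': array([-0.57262716,  0.12129405,  1.72001582])}
```

View pics/scene0b.png

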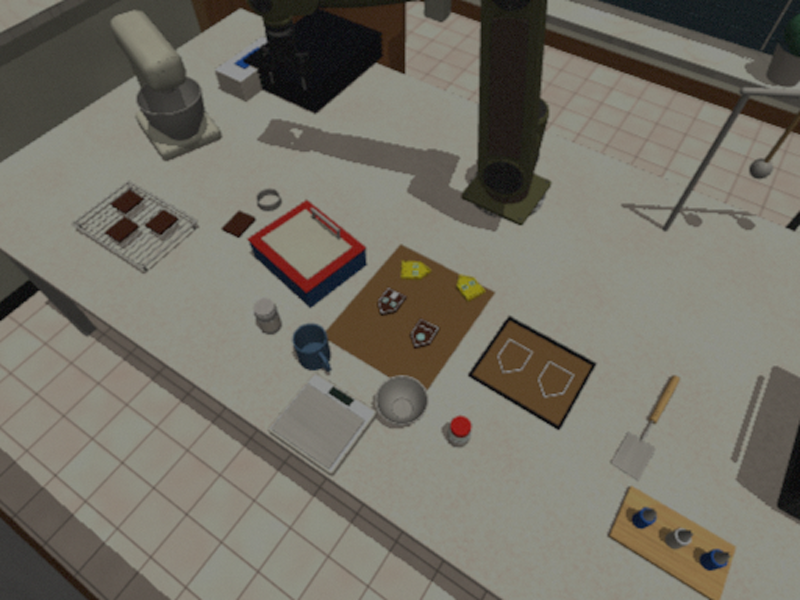

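View pics/side0.png

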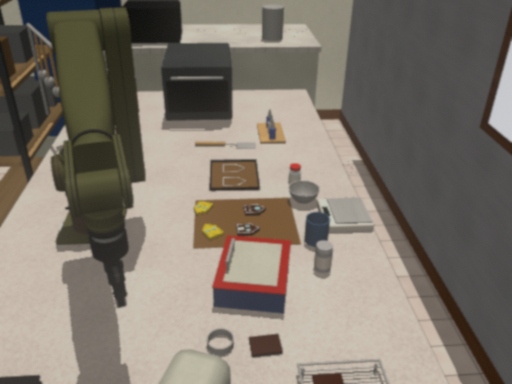

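The scene view (800x600) shows:
- Brown iced walls: two square windows at (390,301), so wall_a, and a round window at (424,333), so wall_b.
- Look-alikes: yellow houses at (415,269) and (470,288), a plain panel at (238,223), and brown panels on the rack at (127,201), (122,232) and (162,222).
- The tray outlines are at (515,357) and (555,379), and the tin handle is at (325,220).

Next I'll get coarse positions.

```bash
cat > h.py <<'E'
from bench import manip
import cv2,numpy as np
from scipy.spatial.transform import Rotation as Ro
def pt(m,uv,z):
    uv=np.atleast_2d(uv).astype(float)
    d=np.c_[(uv[:,0]-m['cx'])/m['fx'],(uv[:,1]-m['cy'])/m['fy'],np.ones(len(uv))]@m['R']
    c=-m['R'].T@m['t']; s=(z-c[2])/d[:,2]; return c+s[:,None]*d
def px(m,X):
    c=np.atleast_2d(X)@m['R'].T+m['t']; return np.c_[m['fx']*c[:,0]/c[:,2]+m['cx'],m['fy']*c[:,1]/c[:,2]+m['cy']]
def goto(p,yaw=None):
    """print delta in tool axes (units of 40mm) to world target p and turn about tool z so tool y axis lies at world yaw (mod 180)"""
    s=manip.sense();R=s['tool_rot'];d=R.T@(np.array(p)-s['ee_pos'])
    print('pos',s['ee_pos'].round(4),'d40',(d/.04).round(3),'t',round(s['time_s'],2),'j',s['joint_pos'].round(1))
    print('tilt fix (tool rotvec about xy):',np.cross(np.array([0,0,1]),R.T@np.array([0,0,-1.])).round(4))
    if yaw is not None:
        y=np.arctan2(R[1,1],R[0,1]);e=(yaw-y+np.pi/2)%np.pi-np.pi/2
        print('turn about tool z',round(-e,4),'(rad)')
E
python3 - <<'E'
from h import *
m=manip.camera_model("scene")
k=512/800
for n,uv,z in [("a",(390,301),.012),("b",(424,333),.012),("m1?",(515,357),.004),("m2?",(555,379),.004),("trayc",[(511,319),(594,365),(558,426),(470,374)],.014),("handle",[(312,210),(340,234)],.1115),("tintop",[(307,203),(365,250),(312,293),(250,245)],.0765),("bowl",(401,400),.03),("mug",(311,330),.09),("can",(265,303),.09),("spr",(460,425),.075),("board",[(402,246),(494,292),(430,386),(327,328)],0),("cutter",(268,195),.025)]:
    print(n,pt(m,np.array(uv)*k,z).round(3).tolist())
s=manip.sense();w=manip.camera_model("wrist");print(w)
c=-w['R'].T@w['t'];print("cam in tool",s['tool_rot'].T@(c-s['ee_pos']),"\n",s['tool_rot'].T@w['R'].T)
E
```

```text
a [[0.535, -0.06, 0.012]]
b [[0.568, 0.065, 0.012]]
m1? [[0.499, 0.284, 0.004]]
m2? [[0.499, 0.391, 0.004]]
trayc [[0.413, 0.227, 0.014], [0.419, 0.453, 0.014], [0.608, 0.446, 0.014], [0.604, 0.217, 0.014]]
handle [[0.464, -0.357, 0.111], [0.489, -0.244, 0.111]]
tintop [[0.428, -0.409, 0.077], [0.475, -0.178, 0.077], [0.657, -0.208, 0.077], [0.627, -0.438, 0.077]]
bowl [[0.756, 0.121, 0.03]]
mug [[0.747, -0.136, 0.09]]
can [[0.749, -0.276, 0.09]]
spr [[0.751, 0.268, 0.075]]
board [[0.357, -0.141, 0.0], [0.353, 0.148, 0.0], [0.677, 0.151, 0.0], [0.685, -0.151, 0.0]]
cutter [[0.431, -0.562, 0.025]]
{'fx': 304.9785720710264, 'fy': 304.9785720710264, 'cx': 251.33831056199955, 'cy': 192.60500407556822, 'R': array([[ 0.32761974, -0.94480884, -0.00125336],
       [-0.89429023, -0.31052945,  0.32220559],
       [-0.30481189, -0.10444004, -0.94666889]]), 't': array([-0.64966752, -0.04228656,  0.37982916])}
cam in tool [ 0.08297811  0.00034246 -0.15842268] 
 [[ 9.30656616e-04 -9.46631441e-01 -3.22316689e-01]
 [ 9.99999344e-01  6.65619909e-04  9.32496770e-04]
 [-6.68190356e-04 -3.22317345e-01  9.46631440e-01]]
```

Request:
apply_moves --pt "0.4 -0.1 -0.1 0 0 0" --pt "0.8 -0.2 -0.1 0 0 0" --pt "1 -0.3 -0.1 0 0 0" --pt "1 -0.3 -0.1 0 0 0" --pt "1 -0.3 -0.1 0 0 0" --pt "1 -0.3 -0.1 0 0 0" --pt "1 -0.3 -0.1 0 0 0" --pt "1 -0.3 -0.1 0 0 0" --pt "1 -0.3 -0.1 0 0 0" --pt "1 -0.3 0 0 0 0" --pt "1 -0.3 0 0 0 0" --pt "1 -0.3 0 0 0 0"

```text
time_s: 1.3
ee_pos: [0.5943, -0.3408, 0.2514]
tool_rot: [[0.945, 0.327, 0.0], [0.327, -0.945, 0.0], [0.0, -0.0, -1.0]]
wrist_force: [0.2, -1.1, -0.6]
grip_width: 0.0852
gripper_force: 0.0
```

Request:
apply_moves --pt "0.8 -0.3 0 0 0 0" --pt "0.5 -0.3 0 0 0 0.05" --pt "0.2 -0.1 0 0 0 0.1" --pt "0 0 0 0 0 0.1" --pt "0 0 0 0 0 0.08" --pt "0 0 0 0 0 0" --pt "0 0 0 0 0 0"

```text
time_s: 2.0
ee_pos: [0.6406, -0.2967, 0.2511]
tool_rot: [[1.0, 0.005, -0.0], [0.005, -1.0, 0.0], [-0.0, -0.0, -1.0]]
wrist_force: [1.0, 0.7, -0.6]
grip_width: 0.0855
gripper_force: 0.0
```

Run:
```python
from h import *
import pickle
goto((.62,.0,.25),np.pi/2)
m=manip.camera_model("wrist");im=manip.camera("wrist");cv2.imwrite("pics/w_tin.png",im);pickle.dump(m,open("w_tin.p","wb"))
```

```text
pos [ 0.6406 -0.2967  0.2511] d40 [-0.479 -7.419  0.031] t 2.0 j [-29.2  13.   84.5   0.   82.6  60.5]
tilt fix (tool rotvec about xy): [-0.0003  0.0001  0.    ]
turn about tool z 0.005 (rad)
```

View pics/w_tin.png

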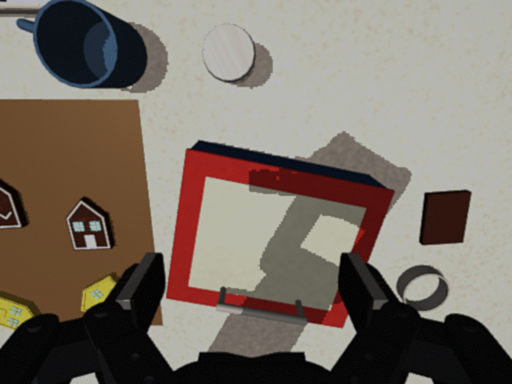

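Wrist view: lid corners at about (187,150), (393,190), (343,327) and (166,297), with the handle bar from (216,309) to (306,320). Wall_a, with two windows and a door, is at (90,227), its roof point up towards +x at about (84,198). Next I'll look at the walls and the tray.

Request:
apply_moves --pt "0 -0.5 0 0 0 0" --pt "0 -1 0 0 0 0" --pt "0 -1 0 0 0 0" --pt "0 -1 0 0 0 0" --pt "0 -1 0 0 0 0" --pt "0 -1 0 0 0 0" --pt "-0.2 -1 0 0 0 0" --pt "-0.3 -0.7 0 0 0 0" --pt "0 -0.2 0 0 0 0" --pt "0 0 0 0 0 0" --pt "0 0 0 0 0 0"

```text
time_s: 3.15
ee_pos: [0.6198, -0.0019, 0.2513]
tool_rot: [[1.0, 0.003, 0.0], [0.003, -1.0, -0.0], [0.0, 0.0, -1.0]]
wrist_force: [0.5, -0.8, -0.1]
grip_width: 0.0855
gripper_force: 0.0
```

Run:
```python
from h import *
import pickle
goto((.60,.30,.25),np.pi/2)
m=manip.camera_model("wrist");im=manip.camera("wrist");cv2.imwrite("pics/w_wall.png",im);pickle.dump(m,open("w_wall.p","wb"))
t=pickle.load(open("w_tin.p","rb"))
print("lid",pt(t,[(187,150),(393,190),(343,327),(166,297)],.0765).round(4).tolist(),"bar",pt(t,[(217,309),(305,320)],.1115).round(4).tolist())
```

```text
pos [ 0.6198 -0.0019  0.2513] d40 [-0.474 -7.549  0.028] t 3.15 j [-5.1  2.2 96.3 -0.  81.5 84.7]
tilt fix (tool rotvec about xy): [ 0.0004 -0.0004  0.    ]
turn about tool z 0.0029 (rad)
lid [[0.6595, -0.2262, 0.0765], [0.6145, -0.4603, 0.0765], [0.4185, -0.4229, 0.0765], [0.4657, -0.1868, 0.0765]] bar [[0.4762, -0.2575, 0.1115], [0.4607, -0.3629, 0.1115]]
```

Request:
apply_moves --pt "0 -0.5 0 0 0 0" --pt "0 -1 0 0 0 0" --pt "0 -1 0 0 0 0" --pt "0 -1 0 0 0 0" --pt "0 -1 0 0 0 0" --pt "0 -1 0 0 0 0" --pt "0 -1 0 0 0 0" --pt "0 -1 0 0 0 0" --pt "0 -0.5 0 0 0 0" --pt "0 0 0 0 0 0" --pt "0 0 0 0 0 0"

```text
time_s: 4.3
ee_pos: [0.6193, 0.3174, 0.2507]
tool_rot: [[1.0, 0.002, -0.0], [0.002, -1.0, -0.001], [-0.0, 0.001, -1.0]]
wrist_force: [0.4, 0.9, -0.8]
grip_width: 0.0855
gripper_force: 0.0
```

Run:
```python
from h import *
import pickle
goto((.53,-.06,.1),np.pi/2)
m=manip.camera_model("wrist");im=manip.camera("wrist");cv2.imwrite("pics/w_tray.png",im);pickle.dump(m,open("w_tray.p","wb"))
a=cv2.imread("pics/w_wall.png")
o=np.vstack([cv2.resize(a[120:320,80:430],None,fx=1.5,fy=1.5,interpolation=cv2.INTER_CUBIC),cv2.resize(im[60:256,80:430],None,fx=1.5,fy=1.5,interpolation=cv2.INTER_CUBIC)]);print(o.shape);cv2.imwrite("pics/both.png",o)
```

```text
pos [0.6193 0.3174 0.2507] d40 [-2.25   9.425  3.779] t 4.3 j [ 22.7  11.7  85.9  -0.   82.4 112.6]
tilt fix (tool rotvec about xy): [ 0.0011  0.0004 -0.    ]
turn about tool z 0.002 (rad)
(594, 525, 3)
```

View pics/both.png

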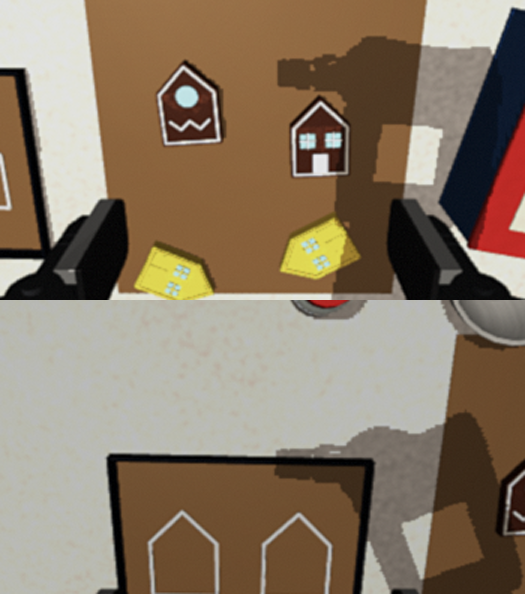

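The crop confirms the choice: wall_b (round window, zigzag) at crop (189,105) and wall_a (two windows, door) at (320,140), both with roof points up. The yellow ones below are look-alikes. The tray outlines are at (183,555) and (297,555), roof points up. I'll fit house shapes to the white lines.

```bash
cat > fit.py <<'E'
from h import *
import pickle
from scipy.optimize import least_squares
P=np.array([(-40,-28),(12,-28),(40,0),(12,28),(-40,28)])/1000.
def fit(name,roi,z,guess_e):
    im=cv2.imread(f"pics/{name}.png");m=pickle.load(open(f"{name}.p","rb"))
    x0,y0,x1,y1=roi;c=cv2.resize(im[y0:y1,x0:x1],None,fx=4,fy=4,interpolation=cv2.INTER_CUBIC)
    h=cv2.cvtColor(c,cv2.COLOR_BGR2HSV).astype(int)
    mask=((h[...,1]<75)&(h[...,2]>75)).astype(np.uint8)
    n,l,st,_=cv2.connectedComponentsWithStats(mask)
    i=max(range(1,n),key=lambda i:st[i,2]*st[i,3])
    cs,_=cv2.findContours((l==i).astype(np.uint8),cv2.RETR_EXTERNAL,cv2.CHAIN_APPROX_NONE)
    q=max(cs,key=len)[:,0,:]; H=cv2.convexHull(q)[:,0,:]
    W=pt(m,(q+.5)/4-.5+[x0,y0],z)[:,:2]
    keep=np.array([abs(cv2.pointPolygonTest(H.reshape(-1,1,2).astype(np.float32),(float(a),float(b)),True))<3 for a,b in q]); W=W[keep]
    def res(p):
        e=p[3]; k=np.sqrt(2)-1
        # offset house polygon outward by e
        Q=P+np.array([(-e,-e),(e*k,-e),(e*np.sqrt(2),0),(e*k,e),(-e,e)])
        cc,s=np.cos(p[2]),np.sin(p[2]);L=(W-p[:2])@np.array([[cc,-s],[s,cc]])
        return [cv2.pointPolygonTest((Q*1e4).astype(np.float32).reshape(-1,1,2),(float(a*1e4),float(b*1e4)),True)/1e4 for a,b in L]
    r=least_squares(res,[*W.mean(0),0,guess_e],x_scale=[.01,.01,.1,.003],diff_step=1e-4,loss='soft_l1',f_scale=.001)
    p=r.x;print(name,st[i].tolist(),'xy',p[:2].round(4),'yaw',np.degrees(p[2]).round(2),'e',p[3].round(4),'rms mm',(1000*np.sqrt(np.mean(np.square(res(p))))).round(2));return p
E
python3 - <<'E'
from fit import *
def roi(x0,y0,x1,y1,oy): return [int(80+x0/1.5),int(oy+y0/1.5),int(80+x1/1.5),int(oy+y1/1.5)]
fit("w_wall",roi(280,85,365,190,120),.012,-.001)
fit("w_wall",roi(145,50,235,155,120),.012,-.001)
a=fit("w_tray",[170,188,234,270],.004,.004)
b=fit("w_tray",[246,188,310,270],.004,.004)
d=a[:2]-b[:2];print(np.hypot(*d),np.degrees(np.arctan2(-d[0],d[1])))
E
```

```text
w_wall [31, 45, 158, 204, 9756] xy [ 0.539  -0.0615] yaw 2.87 e -0.0009 rms mm 0.24
w_wall [34, 41, 173, 216, 8185] xy [0.572  0.0612] yaw 3.99 e -0.0009 rms mm 0.21
w_tray [33, 48, 193, 236, 9243] xy [0.5059 0.3883] yaw -0.86 e 0.0065 rms mm 0.2
w_tray [29, 54, 194, 236, 9254] xy [0.504  0.2781] yaw -1.0 e 0.0065 rms mm 0.19
0.11020031842833725 -0.9468094433101348
```

Request:
apply_moves --pt "-0.1 0.4 0.1 0 0 0" --pt "-0.2 1 0.3 0 0 0" --pt "-0.3 1 0.5 0 0 0" --pt "-0.3 1 0.6 0 0 0" --pt "-0.3 1 0.6 0 0 0" --pt "-0.2 1 0.6 0 0 0" --pt "-0.1 0.7 0.6 0 0 0" --pt "0 0.3 0.6 0 0 0" --pt "0 0 0.6 0 0 -0.03" --pt "0 0 0.3 0 0 -0.04" --pt "0 0 0 0 0 0" --pt "0 0 0 0 0 0" --gripper -1 --newtons 25

```text
time_s: 5.55
ee_pos: [0.5596, 0.0612, 0.0596]
tool_rot: [[0.998, 0.07, 0.0], [0.07, -0.998, -0.0], [0.0, 0.0, -1.0]]
wrist_force: [0.6, 0.0, 0.1]
grip_width: 0.0856
gripper_force: 0.0
```

Run:
```python
from h import *
goto((.56,.0604,.018),np.radians(94))
```

```text
pos [0.5596 0.0612 0.0596] d40 [0.007 0.02  1.041] t 5.55 j [  0.8   4.7 113.   -0.   62.3  86.8]
tilt fix (tool rotvec about xy): [ 0.0002 -0.0004  0.    ]
turn about tool z 0.0006 (rad)
```

Request:
apply_moves --pt "0 0.02 0.3 0 0 0" --pt "0 0 0.3 0 0 0" --pt "0 0 0.25 0 0 0" --pt "0 0 0.15 0 0 0" --pt "0 0 0.05 0 0 0" --pt "0 0 0 0 0 0"

```text
time_s: 6.15
ee_pos: [0.5593, 0.0616, 0.0166]
tool_rot: [[0.997, 0.073, -0.001], [0.073, -0.997, -0.0], [-0.001, -0.0, -1.0]]
wrist_force: [-0.7, 0.4, 0.1]
grip_width: 0.0851
gripper_force: 0.0
```

Request:
apply_moves --pt "0 0 0 0 0 0" --pt "0 0 0 0 0 0" --pt "0 0 0 0 0 0" --pt "0 0 0 0 0 0" --pt "0 0 0 0 0 0" --pt "0 0 0 0 0 0" --gripper 1 --newtons 25

```text
time_s: 6.75
ee_pos: [0.5595, 0.0615, 0.0172]
tool_rot: [[0.997, 0.073, 0.0], [0.073, -0.997, -0.0], [0.0, 0.0, -1.0]]
wrist_force: [-0.1, -0.7, -0.2]
grip_width: 0.0005
gripper_force: 0.0
```

The fingers closed on nothing, so I'll take a look.

Run:
```python
from h import *
import pickle
m=manip.camera_model("wrist");im=manip.camera("wrist");pickle.dump(m,open("w_miss.p","wb"));cv2.imwrite("pics/w_miss.png",im)
s=manip.sense();R=s['tool_rot'];print(s['ee_pos'],px(m,s['ee_pos']),px(m,s['ee_pos']+R@[0,0,.014]))
o=px(m,[[.572,.0612,.012],[.612,.064,.012],[.532,.0584,.012]]);print(o)
```

```text
[0.55952036 0.06148576 0.01713954] [[250.38483721 240.29393119]] [[250.44429405 229.73161438]]
[[252.45485545 217.0301644 ]
 [252.83068934 148.67833191]
 [252.12996024 276.11792473]]
```

View pics/w_miss.png

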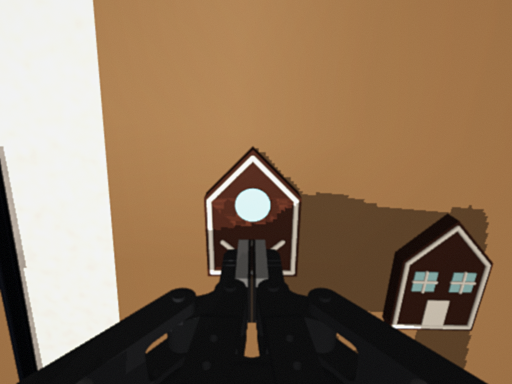

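Run:
```python
from fit import *
def roi(x0,y0,x1,y1,oy): return [int(80+x0/1.5),int(oy+y0/1.5),int(80+x1/1.5),int(oy+y1/1.5)]
for z in (.008,.012,.016,.020,.024):
    print(z); fit("w_wall",roi(280,85,365,190,120),z,-.001); fit("w_miss",[380,190,500,345],z,-.001)
m1=pickle.load(open("w_wall.p","rb"));m2=pickle.load(open("w_miss.p","rb"))
a=np.array([80+184/1.5,120+63/1.5]);b=np.array([253,156.]) # b outer white apex
for z in (.008,.012,.016,.02): print(z,pt(m1,a,z)[0],pt(m2,b,z)[0])
```

```text
0.008
w_wall [31, 45, 158, 204, 9756] xy [ 0.5373 -0.0621] yaw 2.87 e -0.0006 rms mm 0.25
w_miss [45, 142, 400, 418, 36014] xy [ 0.5358 -0.0648] yaw 3.02 e -0.0006 rms mm 0.12
0.012
w_wall [31, 45, 158, 204, 9756] xy [ 0.539  -0.0615] yaw 2.87 e -0.0009 rms mm 0.24
w_miss [45, 142, 400, 418, 36014] xy [ 0.5385 -0.0616] yaw 3.02 e -0.0013 rms mm 0.12
0.016
w_wall [31, 45, 158, 204, 9756] xy [ 0.5407 -0.0609] yaw 2.86 e -0.0012 rms mm 0.24
w_miss [45, 142, 400, 418, 36014] xy [ 0.5412 -0.0585] yaw 3.02 e -0.002 rms mm 0.15
0.02
w_wall [31, 45, 158, 204, 9756] xy [ 0.5425 -0.0603] yaw 2.86 e -0.0015 rms mm 0.24
w_miss [45, 142, 400, 418, 36014] xy [ 0.5439 -0.0553] yaw 3.02 e -0.0028 rms mm 0.19
0.024
w_wall [31, 45, 158, 204, 9756] xy [ 0.5442 -0.0597] yaw 2.86 e -0.0018 rms mm 0.24
w_miss [45, 142, 400, 418, 36014] xy [ 0.5467 -0.0522] yaw 3.02 e -0.0035 rms mm 0.24
0.008 [0.60956336 0.06280947 0.008     ] [0.60716168 0.06352029 0.008     ]
0.012 [0.6104927  0.06216353 0.012     ] [0.608004  0.0636059 0.012    ]
0.016 [0.61142204 0.06151759 0.016     ] [0.60884631 0.0636915  0.016     ]
0.02 [0.61235139 0.06087165 0.02      ] [0.60968863 0.06377711 0.02      ]
```

Run:
```python
from h import *
s=manip.sense();R=s['tool_rot'];m=manip.camera_model("wrist")
print(s['ee_pos'],s['wrist_force'],s['grip_width'],s['gripper_force'])
for h in (-.01,-.005,0,.005,.01,.014): print(h,px(m,s['ee_pos']+R@[.011,0,h]),px(m,s['ee_pos']+R@[.011,.011,h]))
```

```text
[0.55952036 0.06148576 0.01713954] [0.1651054  0.09690948 1.00385423] -0.00010200016998534683 0.0
-0.01 [[250.33723285 230.68541509]] [[270.82217989 230.70143944]]
-0.005 [[250.36255781 226.69962644]] [[270.27206306 226.71536173]]
0 [[250.38649878 222.9316567 ]] [[269.75200831 222.94711017]]
0.005 [[250.40916621 219.36412546]] [[269.259617   219.37930442]]
0.01 [[250.43065908 215.98145348]] [[268.79273905 215.99636527]]
0.014 [[250.44706779 213.39895512]] [[268.43630081 213.41365842]]
```

The parallax confirms the wall tops at z = 12 mm. The fingers closed above the wall, so the real tips stand higher than the stated tip_extent suggests. I'll open them and descend in small steps, watching the force.

Request:
apply_moves --pt "0 0 0 0 0 0" --pt "0 0 0 0 0 0" --pt "0 0 0 0 0 0" --pt "0 0 0 0 0 0" --pt "0 0 0 0 0 0" --pt "0 0 0 0 0 0" --gripper -1

```text
time_s: 7.4
ee_pos: [0.5596, 0.0615, 0.0172]
tool_rot: [[0.997, 0.073, 0.0], [0.073, -0.997, 0.0], [0.0, -0.0, -1.0]]
wrist_force: [-0.0, -0.9, -0.8]
grip_width: 0.0845
gripper_force: 0.0
```

Request:
apply_moves --pt "0 0 0.05 0 0 0" --pt "0 0 0.05 0 0 0" --pt "0 0 0.05 0 0 0" --pt "0 0 0 0 0 0"

```text
time_s: 7.8
ee_pos: [0.5591, 0.0615, 0.0106]
tool_rot: [[0.997, 0.073, -0.001], [0.073, -0.997, -0.0], [-0.001, -0.0, -1.0]]
wrist_force: [-0.7, 0.2, 0.9]
grip_width: 0.0855
gripper_force: 0.0
```

Run:
```python
from h import *
s=manip.sense();print(s['ee_pos'],s['wrist_force'],s['grip_width'],s['joint_pos'])
im=manip.camera("wrist");cv2.imwrite("pics/w_open.png",im)
```

```text
[0.55913465 0.06150267 0.01057417] [-0.73726664  0.21812153  0.94155842] 0.08549141513082027 [8.09170767e-01 8.66252377e+00 1.14184494e+02 7.24381592e-05
 5.72062989e+01 8.66374166e+01]
```

View pics/w_open.png

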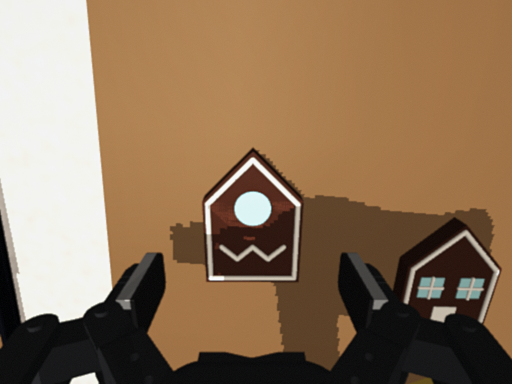

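The fingertips are at (164,253) and (340,253). Their 176 px spacing puts them about 28 mm behind the TCP when open, so about 20 mm behind at a 56 mm opening. The wall is centred between them at column 253. I'll go down to TCP z of about -0.015.

Request:
apply_moves --pt "0 0 0.1 0 0 0" --pt "0 0 0.15 0 0 0" --pt "0 0 0.15 0 0 0" --pt "0 0 0.1 0 0 0" --pt "0 0 0.1 0 0 0" --pt "0 0 0.04 0 0 0" --pt "0 0 0 0 0 0"

```text
time_s: 8.55
ee_pos: [0.5593, 0.0615, -0.0148]
tool_rot: [[0.997, 0.073, -0.001], [0.073, -0.997, -0.0], [-0.001, -0.0, -1.0]]
wrist_force: [0.1, -0.6, 0.3]
grip_width: 0.0855
gripper_force: 0.0
```

Request:
apply_moves --pt "0 0 0 0 0 0" --pt "0 0 0 0 0 0" --pt "0 0 0 0 0 0" --pt "0 0 0 0 0 0" --pt "0 0 0 0 0 0" --pt "0 0 0 0 0 0" --gripper 1 --newtons 25

```text
time_s: 9.15
ee_pos: [0.56, 0.0615, -0.0139]
tool_rot: [[0.997, 0.073, 0.001], [0.073, -0.997, 0.0], [0.001, 0.0, -1.0]]
wrist_force: [0.1, 0.9, 3.3]
grip_width: 0.0551
gripper_force: 26.9
```

The wall is held (55 mm opening, 27 N). I'll lift it and carry it to outline 1.

Request:
apply_moves --pt "0 0 -0.1 0 0 0" --pt "0 0 -0.3 0 0 0" --pt "0 0 -0.4 0 0 0" --pt "0 -0.3 -0.4 0 0 0" --pt "-0.1 -0.7 -0.3 0 0 0" --pt "-0.1 -1 -0.2 0 0 0" --pt "-0.2 -1 0 0 0 0" --pt "-0.2 -1 0 0 0 0" --pt "-0.1 -1 0 0 0 0" --pt "-0.1 -1 0 0 0 0" --pt "-0.1 -1 0 0 0 0.02" --pt "-0.1 -0.7 0 0 0 0.02"

```text
time_s: 10.35
ee_pos: [0.4972, 0.3694, 0.0556]
tool_rot: [[0.999, 0.034, 0.002], [0.034, -0.999, 0.002], [0.002, -0.002, -1.0]]
wrist_force: [-0.2, -0.4, -1.0]
grip_width: 0.0549
gripper_force: 26.6
```

Request:
apply_moves --pt "-0.1 -0.4 0 0 0 0.03" --pt "0 -0.1 0 0 0 0.02" --pt "0 0 0 0 0 0" --pt "0 0 0 0 0 0"

```text
time_s: 10.75
ee_pos: [0.4935, 0.3853, 0.0541]
tool_rot: [[1.0, -0.017, 0.0], [-0.017, -1.0, -0.0], [0.0, 0.0, -1.0]]
wrist_force: [0.9, 0.2, -0.7]
grip_width: 0.0553
gripper_force: 26.6
```

Run:
```python
from h import *
goto((.4936,.3885,-.010),np.radians(89.05))
s=manip.sense();print(s['grip_width'],s['wrist_force'])
```

```text
pos [0.4935 0.3853 0.0541] d40 [ 1.000e-03 -8.000e-02  1.602e+00] t 10.75 j [ 33.1  12.6 104.8  -0.   62.7 124.1]
tilt fix (tool rotvec about xy): [ 0.     -0.0005  0.    ]
turn about tool z -0.0006 (rad)
0.055340149918499185 [ 0.85730056  0.20671001 -0.71064563]
```

Request:
apply_moves --pt "0 -0.08 0.2 0 0 0" --pt "0 0 0.4 0 0 0" --pt "0 0 0.4 0 0 0" --pt "0 0 0.25 0 0 0" --pt "0 0 0.15 0 0 0" --pt "0 0 0.1 0 0 0" --pt "0 0 0.05 0 0 0" --pt "0 0 0 0 0 0" --pt "0 0 0 0 0 0"

```text
time_s: 11.65
ee_pos: [0.4938, 0.3893, -0.0078]
tool_rot: [[1.0, -0.017, 0.001], [-0.017, -1.0, 0.001], [0.001, -0.001, -1.0]]
wrist_force: [0.0, 0.2, -0.5]
grip_width: 0.0549
gripper_force: 26.6
```

Request:
apply_moves --pt "0 0 0.025 0 0 0" --pt "0 0 0 0 0 0"

```text
time_s: 11.85
ee_pos: [0.4935, 0.3891, -0.0091]
tool_rot: [[1.0, -0.017, 0.0], [-0.017, -1.0, 0.0], [0.0, -0.0, -1.0]]
wrist_force: [-0.3, -0.2, -0.3]
grip_width: 0.0551
gripper_force: 26.6
```

Request:
apply_moves --pt "0 0 0.02 0 0 0" --pt "0 0 0 0 0 0"

```text
time_s: 12.05
ee_pos: [0.4935, 0.3891, -0.0099]
tool_rot: [[1.0, -0.017, 0.0], [-0.017, -1.0, 0.0], [0.0, -0.0, -1.0]]
wrist_force: [-0.3, -0.7, 1.5]
grip_width: 0.0549
gripper_force: 26.8
```

Request:
apply_moves --pt "0 0 0 0 0 0" --pt "0 0 0 0 0 0" --pt "0 0 0 0 0 0" --pt "0 0 0 0 0 0" --gripper -0.7

```text
time_s: 12.45
ee_pos: [0.4933, 0.3889, -0.0104]
tool_rot: [[1.0, -0.017, -0.0], [-0.017, -1.0, -0.0], [-0.0, 0.0, -1.0]]
wrist_force: [1.4, -0.5, 0.2]
grip_width: 0.0723
gripper_force: 0.0
```

Request:
apply_moves --pt "0 0 -0.2 0 0 0" --pt "0 0 -0.5 0 0 0" --pt "0 0.2 -0.7 0 0 0" --pt "0 0.4 -0.9 0 0 0" --pt "0.4 0.6 -0.9 0 0 0" --pt "0.6 0.9 -0.9 0 0 0" --pt "0.7 0.3 -0.8 0 0 0" --pt "0.6 0 -0.6 0 0 0" --pt "0 0 0 0 0 0" --pt "0 0 0 0 0 0" --gripper -1

```text
time_s: 13.45
ee_pos: [0.5812, 0.2954, 0.2064]
tool_rot: [[1.0, -0.018, 0.001], [-0.018, -1.0, 0.001], [0.001, -0.001, -1.0]]
wrist_force: [0.0, 0.6, -0.6]
grip_width: 0.0851
gripper_force: 0.0
```

Run:
```python
from fit import *
goto((.527,-.0620,.05),np.radians(92.87))
m=manip.camera_model("wrist");im=manip.camera("wrist");cv2.imwrite("pics/w_t2.png",im);pickle.dump(m,open("w_t2.p","wb"))
p=px(m,[[.5059,.3883,.016],[.504,.2781,.004]]);print(p)
cv2.imwrite("pics/v1.png",im)
```

```text
pos [0.5812 0.2954 0.2064] d40 [-1.198  8.959  3.903] t 13.45 j [ 22.2   7.6  94.8   0.   77.5 113.2]
tilt fix (tool rotvec about xy): [-0.0005 -0.0006  0.    ]
turn about tool z -0.0679 (rad)
[[177.72526606 223.93178659]
 [265.36022575 220.08210822]]
```

View pics/v1.png

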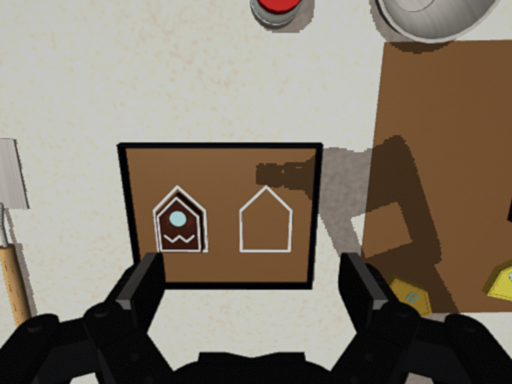

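The picture shows wall_b inside the left outline at about (180,225) with its roof point up. Outline 2 is empty at (266,222). Now for wall_a.

Request:
apply_moves --pt "0 0.5 0 0 0 0" --pt "-0.1 1 0.1 0 0 0" --pt "-0.1 1 0.2 0 0 0" --pt "-0.1 1 0.4 0 0 0" --pt "-0.2 1 0.5 0 0 0" --pt "-0.2 1 0.5 0 0 0" --pt "-0.2 1 0.5 0 0 0" --pt "-0.1 1 0.5 0 0 0" --pt "-0.1 0.8 0.5 0 0 0" --pt "-0.1 0.5 0.5 0 0 -0.02" --pt "0 0.16 0.3 0 0 -0.03" --pt "0 0 0.1 0 0 -0.02"

```text
time_s: 14.7
ee_pos: [0.5235, -0.0625, 0.0385]
tool_rot: [[0.999, 0.052, -0.006], [0.052, -0.999, 0.001], [-0.006, -0.001, -1.0]]
wrist_force: [0.1, 0.3, 0.9]
grip_width: 0.0855
gripper_force: 0.0
```

Run:
```python
from fit import *
goto((.527,-.0620,-.0145),np.radians(92.87))
import fit as F
im=cv2.imread("pics/w_t2.png");m=pickle.load(open("w_t2.p","rb"))
# wall_b: blank everything outside the inner area predicted for wall at z=.016
Q=F.P*1.05; t=np.radians(-.95);R=np.array([[np.cos(t),-np.sin(t)],[np.sin(t),np.cos(t)]])
q=px(m,np.c_[Q@R.T+[.5059,.3888],np.full(5,.016)]);k=np.zeros(im.shape[:2],np.uint8);cv2.fillPoly(k,[np.round(q).astype(int)],1)
im2=im.copy();im2[k==0]=0;cv2.imwrite("pics/w_tb.png",im2);pickle.dump(m,open("w_tb.p","wb"))
fit("w_tb",[140,170,225,265],.016,-.001);fit("w_t2",[230,170,300,265],.004,.006)
```

```text
pos [ 0.5235 -0.0625  0.0385] d40 [ 0.097 -0.007  1.325] t 14.7 j [-12.6   2.2 118.   -0.   60.2  74.4]
tilt fix (tool rotvec about xy): [-0.0014  0.0059  0.    ]
turn about tool z 0.0022 (rad)
w_tb [52, 106, 194, 225, 10560] xy [0.5065 0.3899] yaw -1.17 e 0.0002 rms mm 0.87
w_t2 [36, 59, 216, 272, 11641] xy [0.5038 0.2782] yaw -1.02 e 0.0064 rms mm 0.16
```

Request:
apply_moves --pt "0 0 0 0 0 0" --pt "0 0 0.3 0 0 0" --pt "0 0 0.3 0 0 0" --pt "0 0 0.3 0 0 0" --pt "0 0 0.2 0 0 0" --pt "0 0 0 0 0 0" --pt "0 0 0 0 0 0"

```text
time_s: 15.4
ee_pos: [0.5269, -0.0619, -0.0026]
tool_rot: [[0.999, 0.053, -0.001], [0.053, -0.999, 0.0], [-0.001, -0.0, -1.0]]
wrist_force: [-0.6, 0.7, 0.9]
grip_width: 0.0854
gripper_force: 0.0
```

Run:
```python
from h import *
goto((.527,-.0620,-.0140),np.radians(92.87));print(manip.sense()['wrist_force'])
```

```text
pos [ 0.5269 -0.0619 -0.0026] d40 [0.002 0.001 0.284] t 15.4 j [-12.5   6.1 118.6   0.   55.3  74.5]
tilt fix (tool rotvec about xy): [-0.0002  0.0006  0.    ]
turn about tool z 0.0028 (rad)
[-0.56169117  0.67547423  0.906007  ]
```

Request:
apply_moves --pt "0 0 0.1 0 0 0" --pt "0 0 0.1 0 0 0" --pt "0 0 0.08 0 0 0" --pt "0 0 0 0 0 0"

```text
time_s: 15.8
ee_pos: [0.5266, -0.062, -0.014]
tool_rot: [[0.999, 0.053, -0.001], [0.053, -0.999, 0.0], [-0.001, -0.0, -1.0]]
wrist_force: [-0.0, -0.2, 0.5]
grip_width: 0.0854
gripper_force: 0.0
```

Request:
apply_moves --pt "0 0 0 0 0 0" --pt "0 0 0 0 0 0" --pt "0 0 0 0 0 0" --pt "0 0 0 0 0 0" --pt "0 0 0 0 0 0" --gripper 1 --newtons 25

```text
time_s: 16.3
ee_pos: [0.5274, -0.0622, -0.0131]
tool_rot: [[0.999, 0.053, 0.001], [0.053, -0.999, -0.0], [0.001, 0.0, -1.0]]
wrist_force: [0.4, -1.3, 2.7]
grip_width: 0.0551
gripper_force: 26.7
```

Request:
apply_moves --pt "0 0 -0.1 0 0 0" --pt "0 0 -0.3 0 0 0" --pt "0 0 -0.4 0 0 0" --pt "0 -0.3 -0.4 0 0 0" --pt "0 -0.7 -0.3 0 0 0" --pt "0 -1 -0.2 0 0 0" --pt "-0.1 -1 0 0 0 0" --pt "-0.1 -1 0 0 0 0" --pt "-0.1 -1 0 0 0 0" --pt "-0.1 -1 0 0 0 0" --pt "0 -1 0 0 0 0.02" --pt "0 -0.8 0 0 0 0.02"

```text
time_s: 17.5
ee_pos: [0.4948, 0.2508, 0.0555]
tool_rot: [[1.0, 0.013, 0.001], [0.013, -1.0, 0.001], [0.001, -0.001, -1.0]]
wrist_force: [-0.0, -0.9, 0.3]
grip_width: 0.0546
gripper_force: 26.7
```

Request:
apply_moves --pt "0 -0.5 0 0 0 0.02" --pt "0 -0.2 0 0 0 0.01" --pt "0 0 0 0 0 0" --pt "0 0 0 0 0 0"

```text
time_s: 17.9
ee_pos: [0.495, 0.2759, 0.0546]
tool_rot: [[1.0, -0.017, -0.0], [-0.017, -1.0, -0.0], [-0.0, 0.0, -1.0]]
wrist_force: [-0.6, -0.4, -0.2]
grip_width: 0.0554
gripper_force: 26.7
```

Run:
```python
from h import *
goto((.4925,.2783,-.007),np.radians(89.05));s=manip.sense();print(s['grip_width'],s['wrist_force'])
```

```text
pos [0.495  0.2759 0.0546] d40 [-0.064 -0.06   1.541] t 17.9 j [ 23.7   5.6 112.6  -0.   61.8 114.7]
tilt fix (tool rotvec about xy): [ 0.0005  0.0001 -0.    ]
turn about tool z -0.0008 (rad)
0.055392219926555894 [-0.58925796 -0.43378947 -0.15253841]
```

Request:
apply_moves --pt "-0.06 -0.06 0.2 0 0 0" --pt "0 0 0.4 0 0 0" --pt "0 0 0.4 0 0 0" --pt "0 0 0.25 0 0 0" --pt "0 0 0.15 0 0 0" --pt "0 0 0.1 0 0 0" --pt "0 0 0.04 0 0 0" --pt "0 0 0 0 0 0" --pt "0 0 0 0 0 0"

```text
time_s: 18.8
ee_pos: [0.4931, 0.2794, -0.0065]
tool_rot: [[1.0, -0.017, 0.001], [-0.017, -1.0, 0.0], [0.001, -0.0, -1.0]]
wrist_force: [0.8, -0.9, -0.6]
grip_width: 0.0548
gripper_force: 26.7
```

Request:
apply_moves --pt "0 0 0.025 0 0 0" --pt "0 0 0 0 0 0"

```text
time_s: 19.0
ee_pos: [0.4928, 0.2792, -0.0078]
tool_rot: [[1.0, -0.017, 0.001], [-0.017, -1.0, 0.0], [0.001, -0.0, -1.0]]
wrist_force: [0.2, -1.2, -1.5]
grip_width: 0.0551
gripper_force: 26.7
```

Request:
apply_moves --pt "0 0 0.02 0 0 0" --pt "0 0 0 0 0 0"

```text
time_s: 19.2
ee_pos: [0.4926, 0.2791, -0.0089]
tool_rot: [[1.0, -0.017, -0.0], [-0.017, -1.0, -0.0], [-0.0, 0.0, -1.0]]
wrist_force: [0.0, -0.4, -0.9]
grip_width: 0.0552
gripper_force: 26.7
```

Request:
apply_moves --pt "0 0.01 0.02 0 0 0" --pt "0 0 0 0 0 0"

```text
time_s: 19.4
ee_pos: [0.4928, 0.279, -0.0091]
tool_rot: [[1.0, -0.017, 0.0], [-0.017, -1.0, 0.0], [0.0, -0.0, -1.0]]
wrist_force: [-1.8, 1.0, 4.6]
grip_width: 0.0548
gripper_force: 27.1
```

Request:
apply_moves --pt "0 0 0 0 0 0" --pt "0 0 0 0 0 0" --pt "0 0 0 0 0 0" --pt "0 0 0 0 0 0" --gripper -0.7

```text
time_s: 19.8
ee_pos: [0.4926, 0.2786, -0.0099]
tool_rot: [[1.0, -0.017, -0.0], [-0.017, -1.0, -0.0], [-0.0, 0.0, -1.0]]
wrist_force: [-0.0, 0.0, 0.2]
grip_width: 0.0726
gripper_force: 0.0
```

Request:
apply_moves --pt "0 0 -0.2 0 0 0" --pt "0 0 -0.5 0 0 0" --pt "0 0 -0.8 0 0 0" --pt "0 0 -0.9 0 0 0" --pt "0.4 0 -1 0 0 0" --pt "0.6 0 -1 0 0 0" --pt "0.7 0 -0.8 0 0 0" --pt "0.6 0 -0.6 0 0 0" --pt "0 0 -0.3 0 0 0" --pt "0 0 0 0 0 0" --pt "0 0 0 0 0 0" --gripper -1

```text
time_s: 20.9
ee_pos: [0.5835, 0.277, 0.2333]
tool_rot: [[1.0, -0.017, -0.002], [-0.017, -1.0, -0.0], [-0.002, 0.0, -1.0]]
wrist_force: [-0.6, -0.5, -0.3]
grip_width: 0.0853
gripper_force: 0.0
```

Run:
```python
from fit import *
goto((.55,-.30,.25),np.radians(79))
m=manip.camera_model("wrist");im=manip.camera("wrist")
o=im.copy()
t=np.radians(-.95);R=np.array([[np.cos(t),-np.sin(t)],[np.sin(t),np.cos(t)]])
for c in((.5059,.3883),(.504,.2781)):
    q=px(m,np.c_[P@R.T+c,np.full(5,.016)]);cv2.polylines(o,[np.round(q*16).astype(int)],True,(0,255,0),1,cv2.LINE_AA,4)
o=np.hstack([im[150:300,100:340],o[150:300,100:340]]);cv2.imwrite("pics/v2.png",cv2.resize(o,(800,250),interpolation=cv2.INTER_CUBIC))
```

```text
pos [0.5835 0.277  0.2333] d40 [-0.594 14.438 -0.409] t 20.9 j [ 20.6   6.1  93.9   0.   80.1 111.6]
tilt fix (tool rotvec about xy): [ 0.0005  0.0017 -0.    ]
turn about tool z 0.175 (rad)
```

View pics/v2.png

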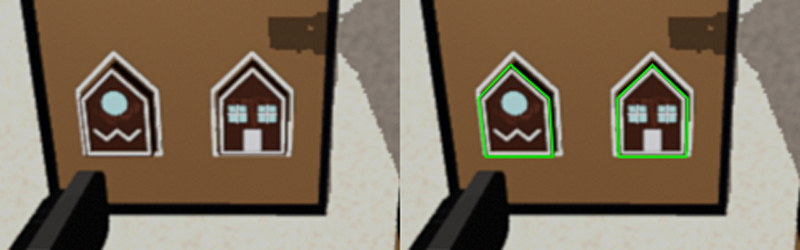

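Both walls lie inside their outlines and match the green predicted footprints, roof points aligned. Next I'll move above the tin's handle and turn so the jaws close along the tin's x.

Request:
apply_moves --pt "-0.1 0.5 0 0 0 0" --pt "-0.2 1 0 0 0 0" --pt "-0.2 1 0 0 0 0" --pt "-0.2 1 0 0 0 0" --pt "-0.2 1 0 0 0 0" --pt "-0.2 1 0 0 0 0" --pt "-0.2 1 0 0 0 0" --pt "-0.2 1 0 0 0 0" --pt "-0.2 1 0 0 0 0" --pt "-0.2 1 0 0 0 0" --pt "-0.2 1 0 0 0 0" --pt "-0.2 1 0 0 0 0"

```text
time_s: 22.15
ee_pos: [0.4824, -0.1825, 0.2328]
tool_rot: [[1.0, -0.017, -0.002], [-0.017, -1.0, 0.001], [-0.002, -0.001, -1.0]]
wrist_force: [0.6, 0.1, -0.8]
grip_width: 0.0856
gripper_force: 0.0
```

Request:
apply_moves --pt "-0.2 1 0 0 0 0" --pt "-0.1 1 0 0 0 0" --pt "0 0.9 0 0 0 0" --pt "0 0.3 0 0 0 0" --pt "0 0 0 0 0 -0.1" --pt "0 0 0 0 0 -0.14" --pt "0 0 0 0 0 -0.14" --pt "0 0 0 0 0 -0.14" --pt "0 0 0 0 0 -0.14" --pt "0 0 0 0 0 -0.14" --pt "0 0 0 0 0 -0.14" --pt "0 0 0 0 0 -0.14"

```text
time_s: 23.35
ee_pos: [0.4695, -0.3077, 0.2331]
tool_rot: [[0.481, 0.877, -0.002], [0.877, -0.481, 0.002], [0.001, -0.002, -1.0]]
wrist_force: [0.3, -0.3, 1.3]
grip_width: 0.0851
gripper_force: 0.0
```

Request:
apply_moves --pt "0 0 0 0 0 -0.14" --pt "0 0 0 0 0 -0.14" --pt "0 0 0 0 0 -0.03" --pt "0 0 0 0 0 0" --pt "0 0 0 0 0 0" --gripper -0.3

```text
time_s: 23.85
ee_pos: [0.4702, -0.3086, 0.2339]
tool_rot: [[0.198, 0.98, -0.001], [0.98, -0.198, 0.0], [0.0, -0.001, -1.0]]
wrist_force: [0.0, -0.1, -0.3]
grip_width: 0.0553
gripper_force: 0.0
```

Run:
```python
from h import *
import pickle
goto((.4709,-.3105,.16),np.radians(-11.1))
m=manip.camera_model("wrist");im=manip.camera("wrist");cv2.imwrite("pics/w_h.png",im);pickle.dump(m,open("w_h.p","wb"))
u=np.array([.193,.981,0]);c=np.array([.4709,-.3105,.1115]);print(px(m,[c-.055*u,c,c+.055*u]))
```

```text
pos [ 0.4702 -0.3086  0.2339] d40 [-0.045  0.028  1.848] t 23.85 j [-38.7  -4.6 104.6   0.   80.  -27.3]
tilt fix (tool rotvec about xy): [-0.0006 -0.0003  0.    ]
turn about tool z -0.0059 (rad)
[[252.38905514 233.16733671]
 [252.20258339 181.48826972]
 [251.99204587 123.13957787]]
```

View pics/w_h.png

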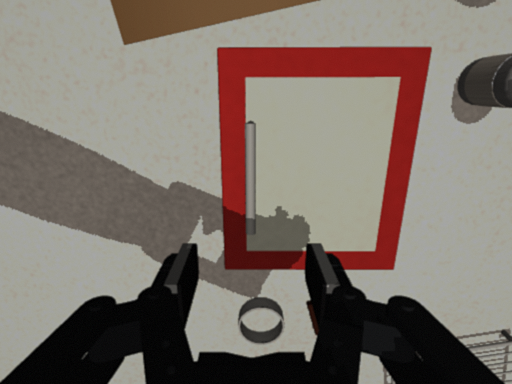

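The bar runs from (251,122) to (250,235), within 2 px of the prediction, and the jaw midline is at column 252. I'll descend and pinch.

Request:
apply_moves --pt "-0.05 0 0.3 0 0 -0.006" --pt "0 0 0.6 0 0 0" --pt "0 0 0.7 0 0 0" --pt "0 0 0.7 0 0 0" --pt "0 0 0.6 0 0 0" --pt "0 0 0.4 0 0 0" --pt "0 0 0.3 0 0 0" --pt "0 0 0.15 0 0 0" --pt "0 0 0 0 0 0"

```text
time_s: 24.8
ee_pos: [0.47, -0.3109, 0.0838]
tool_rot: [[0.191, 0.982, -0.001], [0.982, -0.191, 0.0], [0.0, -0.001, -1.0]]
wrist_force: [-0.0, 0.2, -0.6]
grip_width: 0.0557
gripper_force: 0.0
```

Request:
apply_moves --pt "0 0 0 0 0 0" --pt "0 0 0 0 0 0" --pt "0 0 0 0 0 0" --pt "0 0 0 0 0 0" --pt "0 0 0 0 0 0" --gripper 1 --newtons 60

```text
time_s: 25.3
ee_pos: [0.4682, -0.3109, 0.0847]
tool_rot: [[0.191, 0.982, -0.005], [0.982, -0.191, 0.001], [-0.0, -0.005, -1.0]]
wrist_force: [-8.1, -0.1, 4.4]
grip_width: 0.0072
gripper_force: 58.6
```

The opening is only 7 mm on a 10 mm bar, so the pinch may be too high on it. I'll re-grip a little deeper, 2 mm towards the front.

Request:
apply_moves --pt "0 0 0 0 0 0" --pt "0 0 0 0 0 0" --pt "0 -0.05 0.1 0 0 0" --pt "0 0 0.1 0 0 0" --pt "0 0 0 0 0 0" --gripper 0.2

```text
time_s: 25.8
ee_pos: [0.4677, -0.3101, 0.0753]
tool_rot: [[0.191, 0.982, -0.001], [0.982, -0.191, 0.001], [0.001, -0.001, -1.0]]
wrist_force: [-0.2, 0.4, 0.4]
grip_width: 0.0341
gripper_force: 0.0
```

Request:
apply_moves --pt "0 0 0 0 0 0" --pt "0 0 0 0 0 0" --pt "0 0 0 0 0 0" --pt "0 0 0 0 0 0" --gripper 1 --newtons 60

```text
time_s: 26.2
ee_pos: [0.4685, -0.3106, 0.0764]
tool_rot: [[0.191, 0.982, 0.001], [0.982, -0.191, -0.0], [-0.0, 0.001, -1.0]]
wrist_force: [1.6, 0.1, -0.8]
grip_width: 0.0082
gripper_force: 58.4
```

Request:
apply_moves --pt "0 0.05 -0.18 0 0 0" --pt "0 0.06 -0.18 0 0 0" --pt "0 0.07 -0.18 0 0 0" --pt "0 0.07 -0.18 0 0 0" --pt "0 0 0 0 0 0"

```text
time_s: 26.7
ee_pos: [0.4779, -0.3125, 0.1062]
tool_rot: [[0.191, 0.982, -0.001], [0.982, -0.191, 0.0], [-0.0, -0.001, -1.0]]
wrist_force: [-2.5, -0.3, -2.6]
grip_width: 0.0078
gripper_force: 58.5
```

Run:
```python
from h import *
im=manip.camera("wrist");cv2.imwrite("pics/w_l10.png",im)
s=manip.sense();print(s['ee_pos'],s['wrist_force'],s['grip_width'],s['joint_pos'].round(1))
```

```text
[ 0.47761313 -0.31239524  0.10556143] [-3.10587999 -0.78123697 -2.71404252] 0.007700054546877178 [-38.6   2.6 110.3  -0.   67.1 -27.6]
```

View pics/w_l10.png

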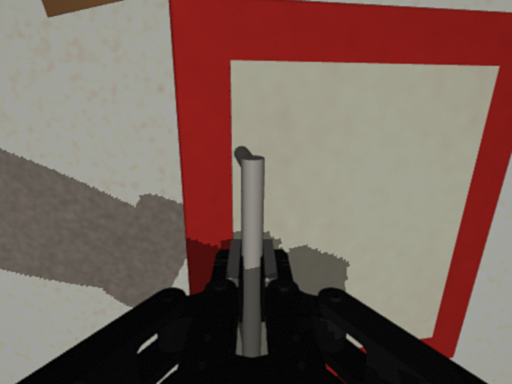

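The bar is held between the fingers, from (252,158) down to (253,357), and the lid is rising with about 2.7 N of load. I'll carry on along the arc.

Request:
apply_moves --pt "0 0.08 -0.17 0 0 0" --pt "0 0.09 -0.17 0 0 0" --pt "0 0.1 -0.16 0 0 0" --pt "0 0.1 -0.16 0 0 0" --pt "0 0.11 -0.16 0 0 0" --pt "0 0.11 -0.15 0 0 0" --pt "0 0.12 -0.15 0 0 0" --pt "0 0.13 -0.14 0 0 0" --pt "0 0.13 -0.14 0 0 0" --pt "0 0.14 -0.13 0 0 0" --pt "0 0.15 -0.12 0 0 0" --pt "0 0.15 -0.12 0 0 0"

```text
time_s: 27.95
ee_pos: [0.5318, -0.3233, 0.1784]
tool_rot: [[0.191, 0.982, -0.005], [0.982, -0.191, 0.001], [-0.0, -0.005, -1.0]]
wrist_force: [-15.0, 2.8, 10.3]
grip_width: 0.0079
gripper_force: 58.8
```

Request:
apply_moves --pt "0 0.16 -0.11 0 0 0" --pt "0 0.16 -0.11 0 0 0" --pt "0 0.16 -0.09 0 0 0" --pt "0 0.16 -0.09 0 0 0" --pt "0 0 0 0 0 0" --pt "0 0 0 0 0 0"

```text
time_s: 28.55
ee_pos: [0.5589, -0.3288, 0.1965]
tool_rot: [[0.191, 0.982, 0.001], [0.982, -0.191, -0.002], [-0.002, 0.002, -1.0]]
wrist_force: [-7.6, 1.6, 9.3]
grip_width: 0.0075
gripper_force: 59.6
```

Run:
```python
from h import *
s=manip.sense();p=s['ee_pos'];print(p,s['wrist_force'],s['grip_width'],s['gripper_force'])
d=p-np.array([.4685,-.3106,.0764]);X=d@[.982,-.191,0];print(X,d[2])
print('theta from dz/dx:',np.degrees(np.arctan2(.041+d[2],.17-X))-13.56,'r',np.hypot(.041+d[2],.17-X))
m=manip.camera_model("scene");im=manip.camera("scene")
u=np.array([.193,.981,0]);ex=np.array([.981,-.193,0])
hinge=np.array([.6377,-.3433,.0705])
# image check: red lid front edge corners vs prediction for several angles
sm=manip.camera_model("side");ims=manip.camera("side");cv2.imwrite("pics/side_end.png",ims);cv2.imwrite("pics/scene_end.png",im)
def iou(model,img,th):
    t=np.radians(th);e=-ex*np.cos(t)+np.array([0,0,np.sin(t)])
    n=np.array([0,0,np.cos(t)])+ex*np.sin(t)
    def poly(a0,a1,w): return np.round(px(model,np.array([hinge+a*e+.006*n+b*u for a,b in((a0,-w),(a0,w),(a1,w),(a1,-w))]))).astype(int)
    k=np.zeros(img.shape[:2],np.uint8);cv2.fillPoly(k,[poly(0,.2,.12)],1);cv2.fillPoly(k,[poly(.03,.17,.09)],0)
    h=cv2.cvtColor(img,cv2.COLOR_BGR2HSV);r=((h[...,0]<8)|(h[...,0]>172))&(h[...,1]>150)&(h[...,2]>60)
    q=poly(0,.2,.12);x0,y0=q.min(0)-25;x1,y1=q.max(0)+25;w=np.zeros_like(r);w[y0:y1,x0:x1]=1;r=r&w
    return round((r&(k>0)).sum()/(r|(k>0)).sum(),3)
for th in range(38,63,2): print(th,iou(m,im,th),iou(sm,ims,th))
```

```text
[ 0.55891572 -0.32879944  0.1964972 ] [-7.58655895  1.57584052  9.27596896] 0.007452876107427881 59.6409273147583
0.09226433109037005 0.12009720312160008
theta from dz/dx: 50.6808824063738 r 0.17887186216515355
38 0.45 0.198
40 0.488 0.231
42 0.549 0.302
44 0.592 0.401
46 0.626 0.489
48 0.636 0.534
50 0.638 0.443
52 0.555 0.317
54 0.499 0.208
56 0.439 0.144
58 0.351 0.115
60 0.305 0.109
62 0.258 0.106
```

The lid is at about 49-50° and held. I'll take out the radial strain and refine the angle by fitting the lid outline, calibrated on the shut-lid pictures.

Request:
apply_moves --pt "0 0 -0.05 0 0 0" --pt "0 0 -0.05 0 0 0" --pt "0 0 0 0 0 0" --pt "0 0 0 0 0 0"

```text
time_s: 29.05
ee_pos: [0.5583, -0.3286, 0.1963]
tool_rot: [[0.191, 0.982, -0.0], [0.982, -0.191, -0.001], [-0.001, -0.0, -1.0]]
wrist_force: [-3.5, -3.2, 0.2]
grip_width: 0.0077
gripper_force: 59.1
```

```bash
cat > lid.py <<'E'
from h import *
from scipy.optimize import minimize,minimize_scalar
M={n:manip.camera_model(n) for n in("scene","side")}
def red(img):
    h=cv2.cvtColor(img,cv2.COLOR_BGR2HSV);return (((h[...,0]<8)|(h[...,0]>172))&(h[...,1]>130)&(h[...,2]>40)).astype(float)
def cost(imgs,p,th,bord,only=("scene","side")):
    t=np.radians(th);ex=np.array([np.cos(p[2]),np.sin(p[2]),0]);u=np.array([-ex[1],ex[0],0]);hg=np.array([p[0],p[1],.0705])
    e=-ex*np.cos(t)+np.array([0,0,np.sin(t)]);n=np.array([0,0,np.cos(t)])+ex*np.sin(t);tot=0
    for nm in only:
        S=4
        def poly(a0,a1,w): return np.round(S*64*(px(M[nm],np.array([hg+a*e+.006*n+b*u for a,b in((a0,-w),(a0,w),(a1,w),(a1,-w))]))+.5)-32).astype(int)
        k=np.zeros((384*S,512*S),np.uint8);cv2.fillPoly(k,[poly(0,.2,.12)],255,0,6);cv2.fillPoly(k,[poly(bord,.2-bord,.12-bord)],0,0,6)
        k=cv2.resize(k,(512,384),interpolation=cv2.INTER_AREA)/255.
        q=poly(0,.2,.12)/64/S;x0,y0=(q.min(0)-8).astype(int);x1,y1=(q.max(0)+8).astype(int)
        r=red(imgs[nm])[y0:y1,x0:x1];k=k[y0:y1,x0:x1];tot+=np.abs(r-k).sum()/k.sum()
    return tot
E
python3 - <<'E'
from lid import *
s=manip.sense();print(s['ee_pos'],s['wrist_force'],s['grip_width'])
I0={n:cv2.imread(f"pics/{n}0.png") for n in M}
f=lambda v:cost(I0,[.6377+v[0]/1e3,-.3433+v[1]/1e3,-.1937+v[2]/1e2],0,.025+v[3]/1e3)
r=minimize(f,[0,0,0,0],method="Nelder-Mead",options=dict(initial_simplex=np.array([[0,0,0,0],[5,0,0,0],[0,5,0,0],[0,0,3,0],[0,0,0,4]],float)))
p=[.6377+r.x[0]/1e3,-.3433+r.x[1]/1e3,-.1937+r.x[2]/1e2];b=.025+r.x[3]/1e3;print(p,b,r.fun)
I1={n:manip.camera(n) for n in M}
for only in(("scene","side"),("scene",),("side",)):
    c=[cost(I1,p,t,b,only) for t in np.arange(42,58,.5)];i=int(np.argmin(c));print(only,42+.5*i,np.round(c[max(0,i-4):i+5],3))
    print('  check shut:',min((cost(I0,p,t,b,only),t) for t in np.arange(-4,5,.5)))
E
```

```text
[ 0.55833645 -0.32860398  0.19632181] [-3.49201576 -3.17398877  0.17137245] 0.007685098910309527
[np.float64(0.6386283952818942), np.float64(-0.3423491092095965), np.float64(-0.18940292778232898)] 0.0239637618143197 0.5646097509526924
('scene', 'side') 48.0 [0.932 0.862 0.798 0.765 0.756 0.781 0.829 0.922 1.01 ]
  check shut: (np.float64(0.5565246116891865), np.float64(-0.5))
('scene',) 49.0 [0.374 0.362 0.359 0.358 0.357 0.368 0.382 0.417 0.438]
  check shut: (np.float64(0.3133495145631068), np.float64(0.0))
('side',) 48.0 [0.526 0.475 0.424 0.403 0.397 0.423 0.472 0.555 0.628]
  check shut: (np.float64(0.2343116556967615), np.float64(-1.0))
```

Request:
apply_moves --pt "0 0.04 -0.02 0 0 0" --pt "0 0 0 0 0 0" --pt "0 0 0 0 0 0" --pt "0 0 0 0 0 0" --pt "0 0 0 0 0 0"

```text
time_s: 29.65
ee_pos: [0.5597, -0.3289, 0.197]
tool_rot: [[0.191, 0.982, -0.001], [0.982, -0.191, -0.001], [-0.001, -0.001, -1.0]]
wrist_force: [-4.4, -2.1, 0.7]
grip_width: 0.0075
gripper_force: 59.0
```

Run:
```python
from lid import *
s=manip.sense();print(s['ee_pos'],s['wrist_force'],s['grip_width'],s['gripper_force'],s['time_s'])
d=s['ee_pos']-np.array([.4685,-.3106,.0764]);X=d@[.982,-.191,0];print('theta from X',np.degrees(np.arccos((.17-X)/.1749))-13.56)
I1={n:manip.camera(n) for n in M};p=[.6386,-.3423,-.1894]
for only in(("scene",),("side",)):
    c=[cost(I1,p,t,.024,only) for t in np.arange(44,56,.5)];i=int(np.argmin(c));print(only,44+.5*i,np.round(c[max(0,i-3):i+4],3))
```

```text
[ 0.55972365 -0.32888404  0.19704974] [-4.43977112 -2.07064149  0.74023968] 0.007491194401993147 59.0310537815094 29.65
theta from X 50.34701670440157
('scene',) 49.0 [0.361 0.35  0.343 0.339 0.341 0.351 0.382]
('side',) 48.0 [0.537 0.483 0.429 0.41  0.415 0.428 0.5  ]
```

Run:
```python
from h import *
print(manip.sign_off())
```

```text
the job is handed in; nothing more can be done
None
```

Both gable walls are on their outlines in the tray, iced side up with roof points aligned. The gripper is holding the tin lid open at about 50° (my estimates ranged from 48° to 50.3°), and I handed the job in at about 30 s without seeing the judge's result.

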